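# Tip the pattern book onto the tracing mat

## Task

Lay the standing ochre book down on the green mat for tracing: with a fingertip push it near its top so that it topples towards the wooden stop, falls flat by itself and lands inside the yellow outline, then push its lower end along the mat until its top edge lies flush against the stop. Do not grasp or lift the book, keep the fingers off it while it falls, and leave the spools, the cream book, the dropper bottle and the glass of buttons where they stand.

Things in the scene. Friction and masses are not known exactly. Their poses are not given: they have to be found in the camera images.
- ochre_book: Ochre book, rigid, shut: 20 mm thick (its x), 156 wide (y), 225 tall (z), 0.22 to 0.45 kg. Stands on the mat inside the outline, far from the stop, its x axis towards the stop (within 0.05 rad). Origin: centre of its underside. Tips over once leaned about 5 degrees; the foot may slip some mm. Lying, its z points to the stop, x down; origin and top point 10 mm above the mat
- book_top (a point): Centre of the ochre book's top edge, 225 mm along its z axis from its origin
- mat: Dark green mat with pale grid, fixed, 380 x 290 mm, 3 thick (top at z = 0.003). Origin: centre of underside; x along its length to the wooden stop, y across. Stop: fixed strip 15 mm high, 250 long across the mat, its face to the book at mat x = 0.165. Flat yellow outline: from mat x = -0.135 to the stop, y from -0.100 to 0.100 (inner edges)
- stop_face (a point): Middle of the stop's face towards the book, at mat x = 0.165, y = 0, 10 mm above the mat's top
- spool_green: Wooden spool of green thread, 36 mm diameter, 50 mm tall, standing loose on the mat just outside the outline's +y side (mat y about 0.123). Origin: centre of underside, z up. Must stay
- spool_cream: Wooden spool of cream thread, 36 mm diameter, 50 mm tall, standing loose on the mat just outside the outline's +y side (mat y about 0.123). Origin: centre of underside, z up. Must stay
- cream_book: Cream book standing loose upright on the worktop, 30 x 166 x 235 mm (x, y, z). Origin: centre of underside. Must stay standing
- machine_oil: Small brown bottle with a black dropper cap, 33 mm diameter, 102 mm tall, standing loose. Origin: centre of underside, z up. Must stay
- bits_glass: Clear glass with coloured buttons in it, 71 mm diameter, 76 mm tall, standing loose. Origin: centre of underside, z up. Must stay
Things that resemble listed ones, but are neither listed nor needed, are in the scene too. What is shaped like the spool_cream but turquoise is not meant.

How it is judged:
By the outcome, as a careful person would: the job done as asked, in the order asked, and still so for the second after the job is handed in, with the robot touching nothing.
It also fails if it takes over 51 s, if anything falls off the work surface, if the arm or the gripper's body presses on something with over 40 N, if the wrist force passes 120 N, or if a joint passes its speed limit or range.

## Robot

A 6-joint arm with a two-finger parallel gripper is mounted at the origin on a cart in front of the work surface, level with it; the furniture and walls round the work are solid. World frame = base frame: x ahead of the robot, y to its left, z up, the work surface at z = 0. Lengths are in m, angles in rad, forces in N, time in s.
With the tool pointing down it reaches from about 0.3 to 0.95 m from the base axis. Payload 3.1 kg.
Tool frame: the origin (TCP) lies between the finger pads; the fingertips stand 8 mm ahead of it and the grasp point (between the pads) lies 11 mm behind it (env.nose_length is the distance from the TCP to the fingertips, in m); z points along the fingers, y is the line along which they close (so a half turn about z gives the same grasp; the last joint's range is limited). The gripper opens to 85 mm and grips with 20 to 120 N. Pads are 22 mm wide; open, the fingers measure 114 mm over their backs; the gripper's body (76 mm by 85 mm) begins 54 mm behind the grasp point. The pads swing forward as they close: fully open they stand 13 mm farther back than shut.
Start: joints at [-1.354, 0.308, 1.634, -0, 1.2, -0.07], TCP at [0.177, -0.599, 0.239] pointing down, gripper open.
Joint ranges: [-3.06, 3.06], [-0.79, 1.96], [0.05, 2.63], [-1.19, 4.34], [0.05, 2.64], [-2.94, 2.94]. Speed limits (rad/s): [2.79, 2.79, 3.14, 3.14, 3.14, 3.14].

## Interface

Orientations are given as a unit quaternion [x, y, z, w].
In Python, from bench import env, snapshot gives the robot as it stands.
- The arm moves only by the shell command python3 -m jog 'ROWS' [FORCE]. ROWS is JSON, a list of rows, each a list of 3 entries, a list of its own where there are three numbers: the shift along the world's x, y, z in m, then the turn about the world's z in rad, then the finger opening in m, from 0 to 0.0854. In form: [[[tx, ty, tz], spin, gripper], ...]. A call has exactly 5 rows; each row is the pose to reach, as a shift and turn from the pose commanded when the call began; what a row does not reach only later rows make up. A row lasts 1/12 s, in which the tool goes at most 41.7 mm and 7.16 degrees, less where a joint would pass 70% of its speed; a pose out of reach is approached as far as the arm can. A call with a gripper value outside its range is refused whole. The fingers move at their own pace and stop on an object; FORCE is the grip in N (left out, the last holds). Time passes only in rows, so rows that repeat a pose let the fingers close, or fill a call up. It gives the time, the measured TCP pose, the force, the opening and the grip force at its end, in the units of the state.
- env.read_state(): the state, without advancing time (a new reading comes with each control period).
- snapshot(name): name is "side" or "top"; returns a dict with "color" (400x640x3 uint8, red, green, blue), "intrinsics" (3x3 intrinsics, pixels), "cam_to_world" (4x4, takes a point from camera to world coordinates). Camera axes: x right, y down, z forward; pixel columns grow to the right and rows downward; lengths in m; the calibration is good to about 2 mm. A picture is of the moment at which its call begins. There is no depth.
- env.hand_in(): hands the job in; it is judged then, once.
The state is a dict: "time": time; "joint_pos": joint angles; "joint_velocities": joint speeds; "joint_torque": joint torques, N m; "tcp_pos": TCP position; "tool_rot": TCP orientation; "ft_force": force on the tool from outside, world axes, zero at the start; "ft_torque": the same for the moment, N m; "width": finger opening in m; "gripper_force": force on a finger pad.
Only numpy, scipy, OpenCV 4.12 (cv2) and the standard library are available. Lean on these libraries where they do the work, as an engineer would, in place of code of your own. Each camera call takes 0.05 s, during which the arm holds its last target. There are 200 camera calls.

## Working session

There is one attempt and no reset: what is moved stays moved. The work goes in short steps, Python scripts to look and compute and a shell command to move; the robot and the scene stay as the last step left them, time stands still between calls to the robot, and variables do not carry over. Pictures are saved under pics/ and viewed, at most 10 in all, crops included, and the job is handed in when it is done.

```bash
mkdir -p pics; ls; python3 - <<'E'
from bench import env,snapshot
import cv2,numpy as np
np.set_printoptions(precision=4,suppress=True)
for n in("side","top"):
    s=snapshot(n); cv2.imwrite(f"pics/{n}0.png",s["color"][:,:,::-1]); print(n,s["intrinsics"],s["cam_to_world"])
print(env.read_state(),env.nose_length)
E
```

```text
pics
side [[407.0314   0.     321.4289]
 [  0.     407.0314 200.8508]
 [  0.       0.       1.    ]] [[-0.9997 -0.0161  0.0176  0.5535]
 [-0.0237  0.5891 -0.8077  0.98  ]
 [ 0.0027 -0.8079 -0.5893  0.8094]
 [ 0.      0.      0.      1.    ]]
top [[368.5588   0.     321.6683]
 [  0.     368.5588 201.2538]
 [  0.       0.       1.    ]] [[-0.0091 -0.9953  0.096   0.4416]
 [-1.      0.0091 -0.0001  0.0328]
 [-0.0007 -0.096  -0.9954  1.2166]
 [ 0.      0.      0.      1.    ]]
{'time': 0.1, 'joint_pos': array([-1.3537,  0.3089,  1.6351, -0.    ,  1.1997, -0.0697]), 'joint_velocities': array([-0.0005, -0.0008, -0.0031,  0.0012, -0.0005,  0.0004]), 'joint_torque': array([ -0.0001, -41.6409, -27.7646,  -0.0001,   0.0041,   0.    ]), 'tcp_pos': array([ 0.1766, -0.5988,  0.2382]), 'tool_rot': array([ 0.9897,  0.1429, -0.0001, -0.001 ]), 'ft_force': array([ 0.4488, -0.5406,  0.1665]), 'ft_torque': array([ 0.0137, -0.024 , -0.0018]), 'gripper_force': 0.0, 'width': 0.08555501127740145} 0.008
```

View pics/side0.png

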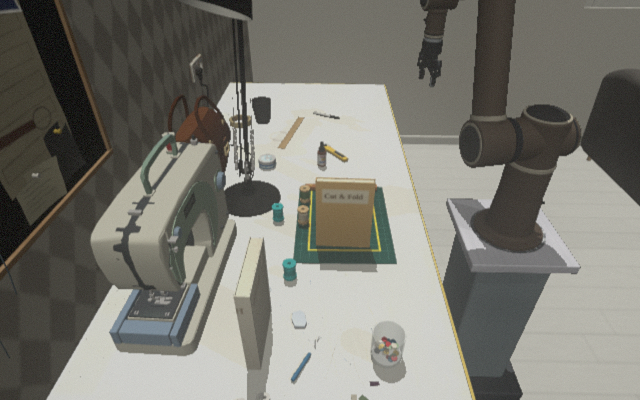

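View pics/top0.png

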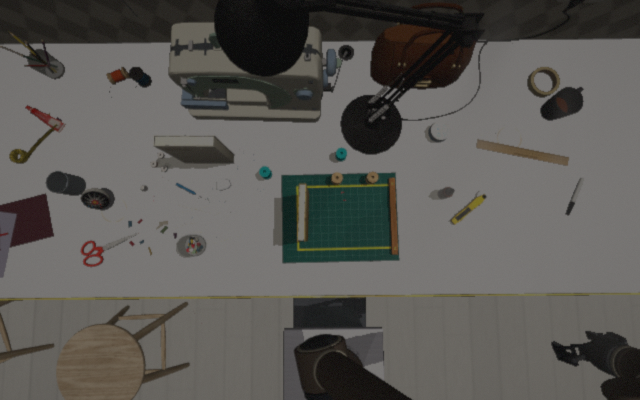

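The side view shows the ochre "Cut & Fold" book at (345,215), with its cover facing +y. The stop is at mat far side, towards world -y, at top-view (394,216). The cream book is at (255,300) side, and the two listed spools are at top (337,178) and (372,177). The turquoise lookalike spools are at top (265,172) and (341,154). The only thing that could be taken for the ochre book is the cream book at top (193,150), which stands off the mat, so I choose the one at top (302,212). Next I measure and check one crop.

```bash
cat > h.py <<'E'
from bench import env,snapshot
import cv2,numpy as np
np.set_printoptions(precision=4,suppress=True)
def pt(s,uv,z):
    K,T=s["intrinsics"],s["cam_to_world"]
    d=T[:3,:3]@np.linalg.solve(K,[uv[0],uv[1],1]); o=T[:3,3]
    return o+d*(z-o[2])/d[2]
def px(s,p):
    K,T=s["intrinsics"],s["cam_to_world"]
    q=K@(T[:3,:3].T@(np.array(p)-T[:3,3])); return q[:2]/q[2]
E
python3 - <<'E'
from h import *
s=snapshot("top");c=s["color"]
a=cv2.resize(c[165:270,270:410],None,fx=5.6,fy=5.6,interpolation=cv2.INTER_CUBIC)
cv2.imwrite("pics/c1.png",a[:,:,::-1])
i=c.astype(int)
g=((i[:,:,1]>i[:,:,0]+15)&(i[:,:,1]>i[:,:,2])).astype(np.uint8)
g[:, :275]=0;g[:,405:]=0
for n,f in(("green",g),):
    k=cv2.findContours(f,0,2)[0];k=max(k,key=cv2.contourArea)
    r=cv2.boxPoints(cv2.minAreaRect(k));print(r);print([pt(s,p,.003)[:2] for p in r])
E
```

```text
[[298.6582 187.9623]
 [388.1347 185.9288]
 [389.4925 245.6706]
 [300.016  247.7042]]
[array([0.6037, 0.1086]), array([ 0.6078, -0.1885]), array([ 0.4107, -0.1878]), array([0.4068, 0.1048])]
```

View pics/c1.png

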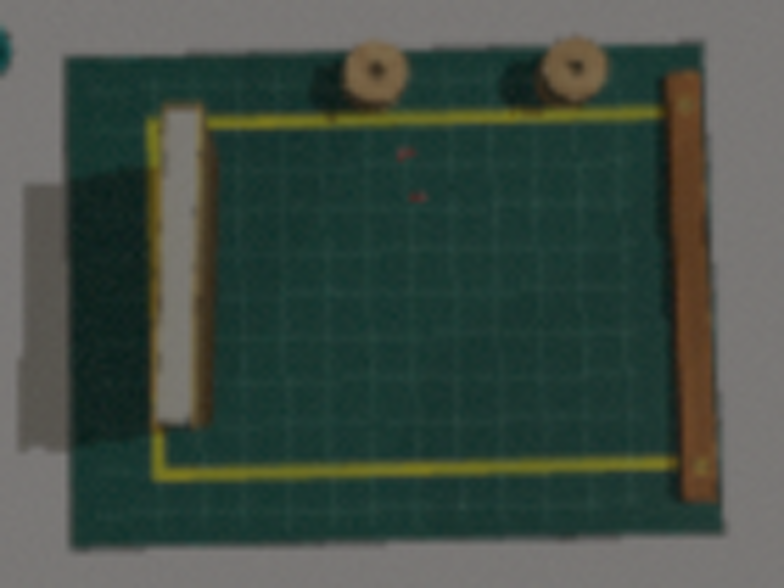

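The crop confirms the ochre book: pale page block at crop (180,265), ochre cover towards the stop's side, inside the yellow outline. The two wooden spools are at (375,72) and (574,70), and the stop's face runs from (668,75) to (683,500).

```bash
python3 - <<'E'
from h import *
s=snapshot("top")
f=lambda u,v,z:pt(s,((u+.5)/5.6-.5+270,(v+.5)/5.6-.5+165),z)[:2]
m=np.array([f(*p,.003) for p in((66,57),(703,42),(722,533),(72,548))]);print("mat",m,m.mean(0))
for a,b in((0,1),(3,2),(0,3),(1,2)):
    d=m[b]-m[a];print(np.hypot(*d),np.degrees(np.arctan2(d[1],d[0])))
st=np.array([f(668,75,.018),f(683,500,.018)]);print("stopface",st)
b=np.array([f(*p,.228) for p in((163,105),(203,104),(193,425),(155,424))]);print("book",b,b.mean(0))
d=b[3]-b[0];print(np.degrees(np.arctan2(d[1],d[0])),np.hypot(*d))
print("spools",f(375,72,.05),f(574,70,.05))
E
```

```text
mat [[ 0.6486  0.1661]
 [ 0.6541 -0.2131]
 [ 0.3649 -0.216 ]
 [ 0.3597  0.1622]] [ 0.5068 -0.0252]
0.3791941049863866 -89.16305810058222
0.37818297547426777 -89.21061023906054
0.28891370244724757 -179.2273972225206
0.2892304741336052 -179.42765552396534
stopface [[ 0.6321 -0.1889]
 [ 0.3848 -0.191 ]]
book [[0.5863 0.0944]
 [0.5866 0.0751]
 [0.4323 0.0806]
 [0.4329 0.0987]] [0.5095 0.0872]
178.39860103169983 0.15342026497643604
spools [ 0.6302 -0.0157] [ 0.6303 -0.1294]
```

Mat axis is at -89.2°, book edge centre at (0.5095, 0.0872), turned about -2.4° from the mat, and the stop face is at y≈-0.19. I close the fingers, rise, swing over and turn by 1.30 rad so the tool is square to the mat.

```bash
python3 -m jog '[[[0.008,0.02,0.03],0.12,0],[[0.016,0.05,0.06],0.24,0],[[0.024,0.08,0.08],0.36,0],[[0.032,0.115,0.1],0.48,0],[[0.04,0.15,0.1],0.6,0]]' 40
python3 -m jog '[[[0.01,0.038,0],0.12,0],[[0.02,0.076,0],0.24,0],[[0.03,0.114,0],0.36,0],[[0.04,0.152,0],0.48,0],[[0.05,0.19,0],0.6,0]]'
python3 -m jog '[[[0.012,0.038,0],0.1,0],[[0.024,0.076,0],0.1,0],[[0.036,0.114,0],0.1,0],[[0.048,0.152,0],0.1,0],[[0.06,0.19,0],0.1,0]]'
python3 -m jog '[[[0.012,0.038,0],0,0],[[0.024,0.076,0],0,0],[[0.036,0.114,0],0,0],[[0.048,0.152,0],0,0],[[0.06,0.19,0],0,0]]'
python3 -c "
from h import *
s=env.read_state();print(s['joint_pos'],s['ft_force'])"
```

```text
time: 0.62
tcp_pos: [0.2178, -0.4505, 0.3441]
tool_rot: [0.902, 0.431, -0.0, 0.004]
ft_force: [0.2, -0.9, 0.0]
width: 0.0255
gripper_force: 0.0
time: 1.03
tcp_pos: [0.2666, -0.2576, 0.3391]
tool_rot: [0.735, 0.679, 0.0, 0.0]
ft_force: [1.7, 0.2, -0.1]
width: -0.0
gripper_force: 0.0
time: 1.45
tcp_pos: [0.3267, -0.0677, 0.3395]
tool_rot: [0.702, 0.712, 0.0, 0.001]
ft_force: [-0.2, -0.5, 0.7]
width: 0.0
gripper_force: 0.0
time: 1.87
tcp_pos: [0.3867, 0.1227, 0.3394]
tool_rot: [0.701, 0.713, 0.0, 0.0]
ft_force: [1.0, -1.1, 0.2]
width: 0.0004
gripper_force: 0.0
[ 0.2001 -0.224   1.9851 -0.0003  1.3796  0.1833] [ 0.9989 -1.0728  0.2406]
```

```bash
python3 -m jog '[[[0.03,0.015,0],0,0],[[0.06,0.03,0],0,0],[[0.09,0.038,0],0,0],[[0.122,0.038,0],0,0],[[0.122,0.038,0],0,0]]'
python3 -m jog '[[[0,0,-0.03],0,0],[[0,0,-0.06],0,0],[[0,0,-0.09],0,0],[[0,0,-0.12],0,0],[[0,0,-0.126],0,0]]'
python3 - <<'E'
from h import *
st=env.read_state();s=snapshot("top");c=s["color"]
cv2.imwrite("pics/c2.png",cv2.resize(c[165:270,250:410],None,fx=5,fy=5,interpolation=2)[:,:,::-1])
s2=snapshot("side");cv2.imwrite("pics/s2.png",cv2.resize(s2["color"][130:270,260:420],None,fx=4,fy=4,interpolation=2)[:,:,::-1])
print(st["tcp_pos"],px(s2,st["tcp_pos"]))
E
```

```text
time: 2.28
tcp_pos: [0.5131, 0.1591, 0.338]
tool_rot: [0.701, 0.713, 0.0, 0.001]
ft_force: [-0.3, -1.0, 0.3]
width: 0.0001
gripper_force: 0.0
time: 2.7
tcp_pos: [0.5041, 0.1574, 0.2076]
tool_rot: [0.702, 0.713, -0.005, -0.003]
ft_force: [-1.2, -0.8, -0.5]
width: -0.0002
gripper_force: 0.0
[0.5041 0.1574 0.2076] [348.3459 201.8039]
```

View pics/s2.png

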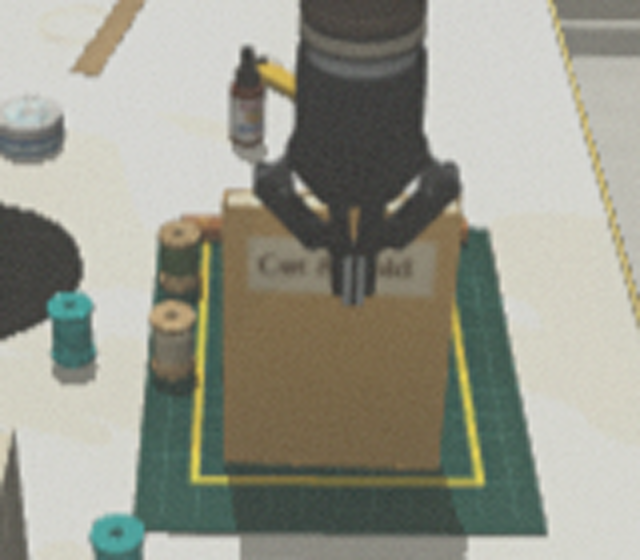

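The closed fingers (crop 352,280) stand before the cover's centre, near the top; the spools and bottle are untouched. Now I approach gently, then push.

```bash
python3 -m jog '[[[0,-0.012,0],0,0],[[0,-0.024,0],0,0],[[0,-0.036,0],0,0],[[0,-0.038,0],0,0],[[0,-0.038,0],0,0]]'
python3 -m jog '[[[0,-0.005,0],0,0],[[0,-0.01,0],0,0],[[0,-0.015,0],0,0],[[0,-0.018,0],0,0],[[0,-0.02,0],0,0]]'
python3 - <<'E'
from h import *
s=snapshot("top");c=s["color"]
a=cv2.resize(c[165:270,250:410],None,fx=5,fy=5,interpolation=2)
s2=snapshot("side");b=cv2.resize(s2["color"][130:270,260:420],None,fx=3.75,fy=3.75,interpolation=2)
cv2.imwrite("pics/b3.png",cv2.resize(np.vstack([a[:,:600],b]),None,fx=.57,fy=.57)[:,:,::-1])
E
```

```text
time: 3.22
tcp_pos: [0.5096, 0.1192, 0.2146]
tool_rot: [0.702, 0.712, 0.001, 0.001]
ft_force: [-0.2, 0.7, -0.5]
width: 0.0001
gripper_force: 0.0
time: 3.63
tcp_pos: [0.5087, 0.1001, 0.2132]
tool_rot: [0.702, 0.713, -0.0, -0.0]
ft_force: [-0.7, -0.5, 1.2]
width: 0.0003
gripper_force: 0.0
```

View pics/b3.png

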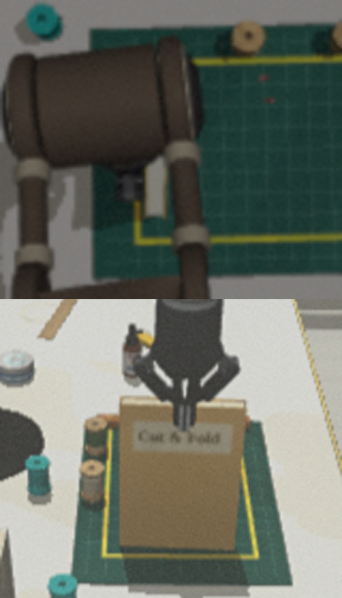

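The fingers touch the book near its top, and it is still standing. Next is the final push past the balance point, then an immediate retreat.

```bash
python3 -m jog '[[[0,-0.008,0],0,0],[[0,-0.016,0],0,0],[[0,-0.023,0],0,0],[[0,0.005,0],0,0],[[0,0.03,0],0,0]]'
python3 -m jog '[[[0,0.03,0],0,0],[[0,0.04,0],0,0],[[0,0.04,0],0,0],[[0,0.04,0],0,0],[[0,0.04,0],0,0]]'
python3 - <<'E'
from h import *
s=snapshot("top");c=s["color"]
a=cv2.resize(c[165:270,250:410],None,fx=5,fy=5,interpolation=2)
s2=snapshot("side");b=cv2.resize(s2["color"][130:270,260:420],None,fx=5,fy=5,interpolation=2)
cv2.imwrite("pics/b4.png",cv2.resize(np.vstack([a,b]),None,fx=.48,fy=.48)[:,:,::-1])
E
```

```text
time: 4.15
tcp_pos: [0.5091, 0.1292, 0.2133]
tool_rot: [0.703, 0.711, 0.0, 0.0]
ft_force: [-0.4, 0.6, -0.0]
width: 0.0
gripper_force: 0.0
time: 4.57
tcp_pos: [0.5087, 0.1693, 0.2131]
tool_rot: [0.702, 0.713, -0.001, 0.0]
ft_force: [0.2, 1.1, -0.2]
width: -0.0001
gripper_force: 0.0
```

View pics/b4.png

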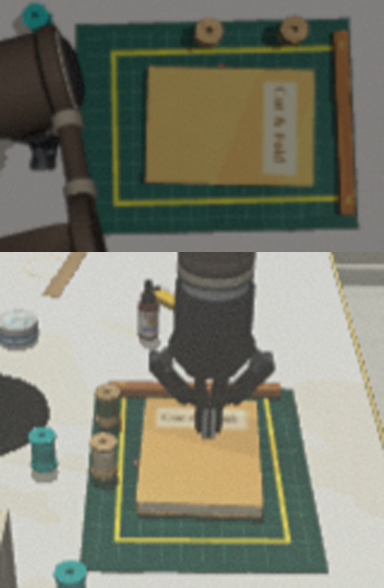

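The book has fallen flat inside the outline (crop 147–315, 67–186), with spools standing. Next I measure the gap and yaw.

```bash
cat >> h.py <<'E'
def book(s):
    i=s["color"].astype(int); m=((i[:,:,0]>i[:,:,2]+35)&(i[:,:,0]>i[:,:,1]+8)&(i[:,:,1]>i[:,:,2]+25)&(i[:,:,0]>110)).astype(np.uint8)
    m[:,:296]=0;m[:,396:]=0;m[:185]=0;m[250:]=0
    m=cv2.morphologyEx(cv2.morphologyEx(m,3,np.ones((13,13))),2,np.ones((5,5)))
    k=max(cv2.findContours(m,0,1)[0],key=cv2.contourArea)
    r=cv2.boxPoints(cv2.minAreaRect(k)); return r,np.array([pt(s,p,.023)[:2] for p in r])
E
python3 - <<'E'
from h import *
s=snapshot("top");r,w=book(s);print(r,w,w.mean(0))
for k in range(4):
    d=w[(k+1)%4]-w[k];print(np.hypot(*d),np.degrees(np.arctan2(d[1],d[0])))
f=lambda u,v:pt(s,((u+.5)/2.4-.5+250,(v+.5)/2.4-.5+165),.023)[:2]
print([f(*p) for p in((148,67),(315,68),(313,186),(147,184))])
E
```

```text
[[311. 194.]
 [380. 194.]
 [380. 241.]
 [311. 241.]] [[ 0.5808  0.0672]
 [ 0.5788 -0.1577]
 [ 0.4265 -0.154 ]
 [ 0.4285  0.0682]] [ 0.5036 -0.0441]
0.22491291918087272 -90.52573077483557
0.1523423542565542 178.6085369427383
0.22217472053270806 89.4796117095971
0.15234630558944362 -0.36160050700644497
[array([0.5853, 0.066 ]), array([ 0.5819, -0.1609]), array([ 0.4226, -0.1543]), array([0.4273, 0.0683])]
```

```bash
python3 -m jog '[[[-0.003,0,-0.03],0,0],[[-0.008,0,-0.06],0,0],[[-0.008,0,-0.09],0,0],[[-0.008,0,-0.12],0,0],[[-0.008,0,-0.14],0,0]]'
python3 -m jog '[[[0,-0.01,-0.02],0,0],[[0,-0.03,-0.04],0,0],[[0,-0.05,-0.05],0,0],[[0,-0.065,-0.055],0,0],[[0,-0.07,-0.055],0,0]]'
python3 -m jog '[[[0,-0.004,0],0,0],[[0,-0.008,0],0,0],[[0,-0.012,0],0,0],[[0,-0.016,0],0,0],[[0,-0.02,0],0,0]]'
python3 -m jog '[[[0,-0.004,0],0,0],[[0,-0.008,0],0,0],[[0,-0.012,0],0,0],[[0,-0.015,0],0,0],[[0,-0.018,0],0,0]]'
```

```text
time: 5.13
tcp_pos: [0.4991, 0.1692, 0.0707]
tool_rot: [0.702, 0.712, -0.002, -0.001]
ft_force: [0.3, -1.0, 0.2]
width: -0.0002
gripper_force: 0.0
time: 5.55
tcp_pos: [0.4991, 0.098, 0.0166]
tool_rot: [0.702, 0.712, -0.002, -0.001]
ft_force: [0.1, -0.1, -0.3]
width: -0.0003
gripper_force: 0.0
time: 5.97
tcp_pos: [0.5014, 0.0806, 0.0189]
tool_rot: [0.701, 0.713, 0.001, 0.0]
ft_force: [0.7, 0.0, 0.5]
width: -0.0002
gripper_force: 0.0
time: 6.38
tcp_pos: [0.5014, 0.0629, 0.0188]
tool_rot: [0.702, 0.713, 0.001, 0.0]
ft_force: [0.4, 5.8, 4.8]
width: 0.0
gripper_force: 2.7
```

```bash
python3 -m jog '[[[0,-0.003,0],0,0],[[0,-0.006,0],0,0],[[0,-0.009,0],0,0],[[0,-0.011,0],0,0],[[0,-0.012,0],0,0]]'
python3 -m jog '[[[0,-0.001,0],0,0],[[0,-0.002,0],0,0],[[0,-0.003,0],0,0],[[0,-0.003,0],0,0],[[0,-0.003,0],0,0]]'
python3 - <<'E'
from h import *
s=snapshot("top");r,w=book(s);print(r,w)
c=s["color"]
cv2.imwrite("pics/b5.png",cv2.resize(c[170:265,290:410],None,fx=6,fy=6,interpolation=2)[:,:,::-1])
E
```

```text
time: 6.8
tcp_pos: [0.5013, 0.0508, 0.0188]
tool_rot: [0.702, 0.712, 0.001, 0.0]
ft_force: [-0.6, 6.6, 4.1]
width: -0.0004
gripper_force: 2.8
time: 7.22
tcp_pos: [0.5013, 0.0479, 0.0188]
tool_rot: [0.702, 0.713, 0.001, 0.0]
ft_force: [-0.4, 4.4, 3.9]
width: 0.0001
gripper_force: 2.6
[[321.6118 238.3172]
 [323.5373 192.1057]
 [370.9134 194.0797]
 [368.9879 240.2912]] [[ 0.4368  0.0339]
 [ 0.5867  0.0263]
 [ 0.5788 -0.1281]
 [ 0.4291 -0.1186]]
```

View pics/b5.png

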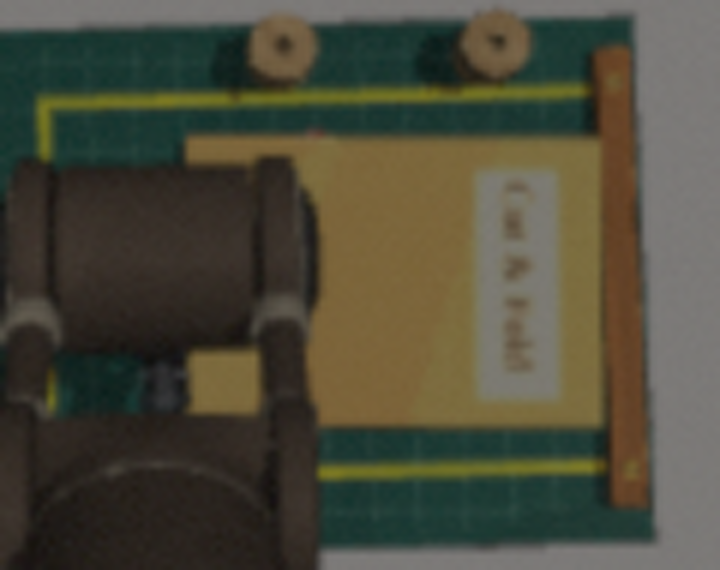

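The book's upper corner (600,138) meets the stop, and the lower corner (604,425) still has a small wedge. I keep pressing in small steps, watching the force.

```bash
for i in 1 2; do python3 -m jog '[[[0,-0.001,0],0,0],[[0,-0.002,0],0,0],[[0,-0.002,0],0,0],[[0,-0.002,0],0,0],[[0,-0.002,0],0,0]]' | grep -E 'tcp|ft'; done
```

```text
tcp_pos: [0.5011, 0.0477, 0.0188]
ft_force: [-0.6, 12.3, 5.8]
tcp_pos: [0.5006, 0.0473, 0.0188]
ft_force: [-0.7, 18.8, 5.9]
```

The force climbs to 19 N with no motion, so the book sits against the stop. I back off, rise, move clear of the camera's view and check.

```bash
python3 -m jog '[[[0,0.01,0],0,0],[[0,0.03,0],0,0],[[0,0.06,0],0,0],[[0,0.09,0],0,0],[[0,0.09,0],0,0]]' | grep -E 'tcp|ft'
python3 -m jog '[[[0,0.01,0.03],0,0],[[-0.02,0.02,0.06],0,0],[[-0.04,0.03,0.09],0,0],[[-0.07,0.05,0.12],0,0],[[-0.1,0.07,0.12],0,0]]' | grep -E 'tcp|ft'
python3 - <<'E'
from h import *
s=snapshot("top");r,w=book(s);print(r,w)
c=s["color"]
a=cv2.resize(c[170:265,290:410],None,fx=6,fy=6,interpolation=2);cv2.imwrite("pics/b6.png",a[:,:,::-1])
s2=snapshot("side");b=cv2.resize(s2["color"][150:270,260:420],None,fx=5,fy=5,interpolation=2);cv2.imwrite("pics/s6.png",b[:,:,::-1])
E
```

```text
tcp_pos: [0.5011, 0.1365, 0.0183]
ft_force: [0.3, -1.0, 0.3]
tcp_pos: [0.405, 0.204, 0.1431]
ft_force: [0.3, 1.1, 0.7]
[[321. 194.]
 [389. 194.]
 [389. 240.]
 [321. 240.]] [[ 0.5805  0.0346]
 [ 0.5785 -0.187 ]
 [ 0.4294 -0.183 ]
 [ 0.4314  0.0359]]
```

View pics/b6.png

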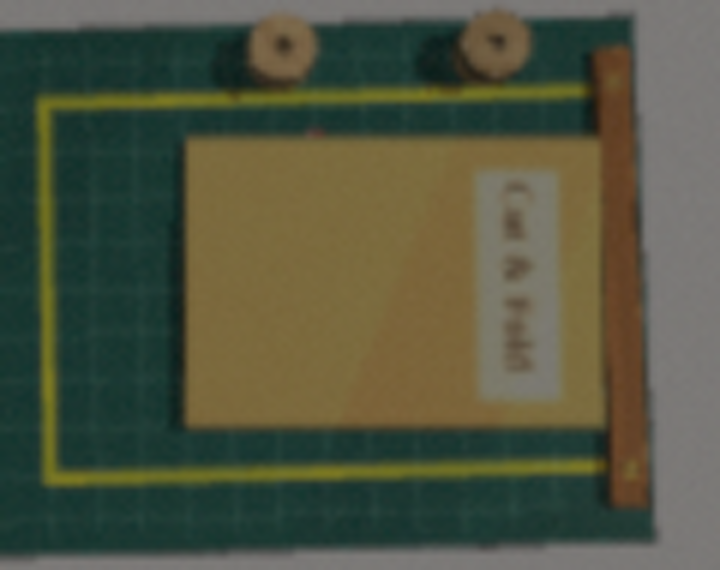

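View pics/s6.png

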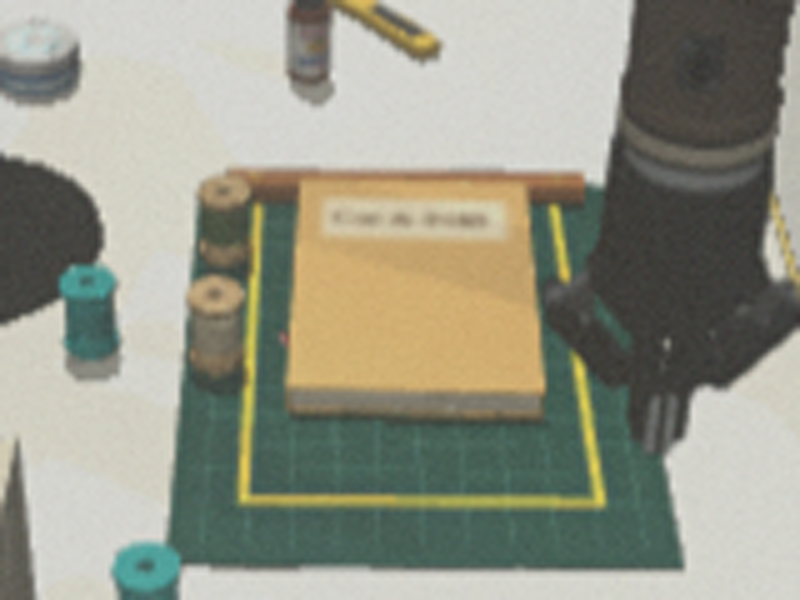

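Spools, bottle and outline look fine, but the top edge may still be a degree or so off the stop (602,138 → 606,428 against the face's slope). I fit the edges at sub-pixel level.

```bash
cat > e.py <<'E'
from h import *
ims=[snapshot("top") for _ in range(6)];s=ims[0]
c=np.mean([i["color"].astype(float) for i in ims],0);c=cv2.GaussianBlur(c,(0,0),.7)
def edge(ch,c0,c1,rows,z,sgn):
    P=[]
    for v in rows:
        g=sgn*np.gradient(ch[v,c0:c1]);k=int(g[1:-1].argmax())+1
        o=(g[k-1]-g[k+1])/(2*(g[k-1]-2*g[k]+g[k+1])+1e-9);P.append(pt(s,(c0+k+o,v),z)[:2])
    P=np.array(P);q=np.polyfit(P[:,0],P[:,1],1)
    r=P[:,1]-np.polyval(q,P[:,0]);G=abs(r)<2*r.std()+1e-6;q=np.polyfit(P[G,0],P[G,1],1);return "slope %.4f y@.505 %.4f res %.4f"%(q[0],np.polyval(q,.505),r[G].std())
R=c[:,:,0];Gc=c[:,:,1]
print("book foot",edge(R,314,328,range(196,239),.023,1))
print("book top vs stop (green drop)",edge(Gc,383,396,range(196,239),.020,-1))
print("stop outer",edge(Gc-R,392,401,[*range(182,252)],.018,1))
print("stop far edge vs mat end",edge(c.sum(2),394,403,range(175,258),.003,1))
print("face beyond book", edge(R,384,396,[*range(180,190),*range(243,252)],.018,1))
print("mat +end", edge(c.sum(2),276,292,range(180,255),.003,-1))
E
python3 e.py
```

```text
book foot slope -0.0106 y@.505 0.0375 res 0.0001
book top vs stop (green drop) slope -0.0237 y@.505 -0.1879 res 0.0004
stop outer slope 0.0146 y@.505 -0.2087 res 0.0002
stop far edge vs mat end slope 0.0149 y@.505 -0.2157 res 0.0003
face beyond book slope 0.0104 y@.505 -0.1906 res 0.0010
mat +end slope 0.0187 y@.505 0.1651 res 0.0006
```

The foot edge slopes -0.011 against the mat's +0.015, so the book is 0.025 rad off, about a 4 mm wedge at the low-x corner. The central push jammed by friction. I push again at the low-x end of the foot, moving the finger along the arc (-x, -y) so it doesn't jam.

```bash
python3 -m jog '[[[0.02,-0.01,-0.01],0,0],[[0.04,-0.02,-0.03],0,0],[[0.05,-0.03,-0.06],0,0],[[0.055,-0.04,-0.08],0,0],[[0.055,-0.05,-0.09],0,0]]' | grep -E 'tcp|ft'
python3 -m jog '[[[0,-0.02,-0.01],0,0],[[0,-0.04,-0.02],0,0],[[0,-0.06,-0.03],0,0],[[0,-0.075,-0.03],0,0],[[0,-0.08,-0.03],0,0]]' | grep -E 'tcp|ft'
python3 -m jog '[[[0,-0.007,0],0,0],[[0,-0.014,0],0,0],[[0,-0.02,0],0,0],[[0,-0.025,0],0,0],[[0,-0.027,0],0,0]]' | grep -E 'tcp|ft'
python3 -m jog '[[[-0.001,-0.001,0],0,0],[[-0.002,-0.002,0],0,0],[[-0.003,-0.003,0],0,0],[[-0.004,-0.004,0],0,0],[[-0.005,-0.0045,0],0,0]]' | grep -E 'tcp|ft'
```

```text
tcp_pos: [0.4557, 0.1516, 0.0453]
ft_force: [-0.5, 0.2, 1.0]
tcp_pos: [0.4548, 0.0712, 0.0173]
ft_force: [-0.1, 0.5, 0.0]
tcp_pos: [0.4557, 0.0475, 0.0187]
ft_force: [-2.6, 11.3, 4.1]
tcp_pos: [0.4516, 0.0448, 0.0187]
ft_force: [2.8, 13.5, -0.8]
```

```bash
sed 's/range(196,239),.023/range(196,220),.023/' e.py | python3 - | head -2
```

```text
book foot slope 0.0468 y@.505 0.0344 res 0.0006
book top vs stop (green drop) slope 0.0150 y@.505 -0.1905 res 0.0005
```

The top edge now slopes 0.0150, which matches the stop at 0.0146. The foot reading is hidden by the arm. I press slightly more, back off and measure again.

```bash
python3 -m jog '[[[0,-0.001,0],0,0],[[0,-0.001,0],0,0],[[0,-0.001,0],0,0],[[0,-0.001,0],0,0],[[0,-0.001,0],0,0]]' | grep -E 'tcp|ft'
python3 -m jog '[[[0,0.01,0],0,0],[[0,0.03,0],0,0],[[0,0.06,0],0,0],[[0,0.09,0],0,0],[[0,0.09,0],0,0]]' | grep -E 'tcp|ft'
python3 -m jog '[[[0,0.01,0.03],0,0],[[-0.01,0.03,0.06],0,0],[[-0.03,0.05,0.09],0,0],[[-0.05,0.06,0.12],0,0],[[-0.05,0.07,0.12],0,0]]' | grep -E 'time|tcp|ft'
python3 e.py
```

```text
tcp_pos: [0.4515, 0.0447, 0.0187]
ft_force: [0.9, 15.6, -0.1]
tcp_pos: [0.4516, 0.1349, 0.0189]
ft_force: [0.6, -0.1, 0.2]
time: 12.55
tcp_pos: [0.4014, 0.2027, 0.1435]
ft_force: [0.8, -0.1, -0.1]
book foot slope 0.0191 y@.505 0.0357 res 0.0002
book top vs stop (green drop) slope 0.0152 y@.505 -0.1905 res 0.0005
stop outer slope 0.0147 y@.505 -0.2087 res 0.0002
stop far edge vs mat end slope 0.0149 y@.505 -0.2157 res 0.0003
face beyond book slope 0.0102 y@.505 -0.1906 res 0.0010
mat +end slope 0.0187 y@.505 0.1651 res 0.0006
```

The foot slope (0.019) now lies between the stop's (0.015) and the mat end's (0.019), so the book is flush. One last look at the whole scene.

```bash
python3 - <<'E'
from h import *
a=snapshot("top")["color"][110:270,150:470];b=snapshot("side")["color"][130:400,160:480]
cv2.imwrite("pics/fin.png",cv2.resize(np.vstack([a,b]),None,fx=1.38,fy=1.38,interpolation=2)[:,:,::-1])
E
```

```text
(no output)
```

View pics/fin.png

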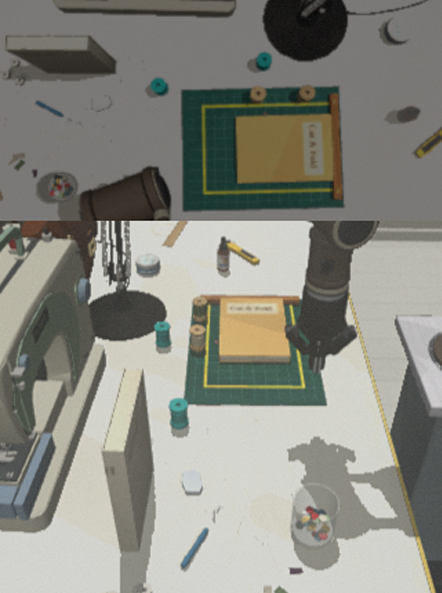

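The book lies flush at (285,148). The cream book (130,455), glass (315,515), bottle (223,255) and both spools stand as before, and the arm is clear.

```bash
python3 -c "
from bench import env
print(env.hand_in())"
```

```text
the job is handed in; nothing more can be done
None
```

The ochre book toppled on its own, landed inside the yellow outline and was pushed flush to the stop (edges parallel within measurement); nothing else moved in the pictures, and I handed the job in at about 13 s (limit 51 s).

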